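# Close the balance's draught shield and tare it

## Robot

A 6-joint arm with a two-finger parallel gripper is mounted at the origin on the work surface. World frame = base frame: x ahead of the robot, y to its left, z up, the work surface at z = 0. Lengths are in m, angles in rad, forces in N, time in s.
With the tool pointing down it reaches from about 0.35 to 1 m from the base axis. Payload 7.1 kg.
Tool frame: the origin (TCP) lies between the finger pads; the fingertips stand 22 mm ahead of it and the grasp point (between the pads) lies 3 mm ahead of it; z points along the fingers, y is the line along which they close (so a half turn about z gives the same grasp; the last joint's range is limited). The gripper opens to 85 mm and grips with 20 to 120 N. Pads are 22 mm wide; open, the fingers measure 114 mm over their backs; the gripper's body (76 mm by 85 mm) begins 54 mm behind the grasp point. The pads swing forward as they close: fully open they stand 13 mm farther back than shut.
Start: joints at [1.146, 0.423, 1.63, -0, 1.089, -0.019], TCP at [0.247, 0.574, 0.253] pointing down, gripper open.
Joint ranges: [-3, 3], [-0.9, 2.11], [0.09, 2.58], [-1.31, 4.45], [0.11, 2.69], [-2.54, 2.54]. Speed limits (rad/s): [2.39, 2.39, 3.01, 3.14, 3.14, 3.14].

## Interface

Orientations are given as a rotation vector (axis times angle).
In Python, from rig import manip gives the robot as it stands. The module is installed in compiled form; this text tells all that it offers. Calls block until the motion is done:
- manip.move_to(position, orientation): joint-space move of the TCP to a pose.
- manip.servo_line(position, orientation=None, rate=0.15): straight line of the TCP; orientation=None keeps the orientation; rate is the mean speed in m/s.
- manip.set_joints(angles): joint-space move.
- manip.command_gripper(opening, f_grip=None): finger opening in m; f_grip is the grip in N (None keeps the last); returns when the fingers have stopped.
- manip.hold(seconds).
- manip.solve_ik(position, orientation): joint angles nearest the present ones, or None.
- manip.camera(name): name is "scene" or "top" or "wrist"; returns a dict with "image" (400x640x3 uint8, red, green, blue), "fx", "fy", "cx", "cy" (pixels), "k1" (the pictures are not rectified: a ray, as slopes to the right and down, at radius r is drawn at 1 + k1 r^2 times it, then the intrinsics apply), "cam_to_world" (4x4, takes a point from camera to world coordinates); the wrist camera has in their place "mount" (4x4, takes a point from camera to tool coordinates, whose origin is the TCP and whose axes are the flange's). Camera axes: x right, y down, z forward; pixel columns grow to the right and rows downward; lengths in m; the calibration is good to about 2 mm. A picture is of the moment at which its call begins: read the wrist's pose just before it. There is no depth.
A pose or a line that the arm cannot do raises manip.IKError and nothing moves.
- manip.sign_off(): hands the job in; it is judged then, once.
Readings, each from a call of its own:
- manip.get_time(): time.
- manip.get_joint_positions(): joint angles.
- manip.get_joint_vel(): joint speeds.
- manip.get_tau(): joint torques, N m.
- manip.get_position(): TCP position.
- manip.get_ee_rot(): TCP orientation.
- manip.get_contact_force(): force on the tool from outside, world axes, zero at the start.
- manip.get_torque(): the same for the moment, N m.
- manip.get_width(): finger opening in m.
- manip.get_grip_force(): force on a finger pad.
Only numpy, scipy, OpenCV 4.12 (cv2) and the standard library are available. Lean on these libraries where they do the work, as an engineer would, in place of code of your own. Each camera call takes 0.05 s, during which the arm holds its last target. There are 200 camera calls.

## Task

The laboratory balance was left with both glass side doors slid open: with the fingertips, gently push the blue fins towards the keypad until both doors are fully shut, and only then press the green tare key right down and let it come up again. Nothing is gripped or lifted: leave the red power key alone, and do not move the beaker on the pan or the jar and the weight standing on the bench.

Things in the scene. Friction and masses are not known exactly. Their poses are not given: they have to be found in the camera images.
- balance: the white laboratory balance, fixed to the bench, 340 mm deep (its x), 210 mm wide (its y), 70 mm high, its glass draught shield on the rear part rising to 220 mm above the bench. Origin: centre of its underside, on the bench. Its x axis points from the keypad (front) to the rear, its y axis to its left. The shield spans x = -26 to 158 mm, y = -101 to 101 mm; the keypad lies in front of it, x = -155 to -80 mm
- door_left (a joint): travel of the left glass door of the balance, in m: 0 = fully shut (fin nearest the keypad, against its stop), growing to at most 0.10 as it slides along the balance's +x, to the rear. It starts 0.035 to 0.08 open. It slides with about 1 to 2 N and stays where it is left
- door_right (a joint): travel of the right glass door of the balance, in m: 0 = fully shut (fin nearest the keypad, against its stop), growing to at most 0.10 as it slides along the balance's +x, to the rear. It starts 0.035 to 0.08 open. It slides with about 1 to 2 N and stays where it is left
- left_fin (a point): a blue plastic fin on the left glass door: a block 12 mm along the balance's x, standing 40 mm out from the glass to the balance's left (from 101 to 141 mm off its centre line), from 160 to 235 mm above the bench. This point is the fin's centre (197.5 mm above the bench). With the door shut it lies at x = 0, y = +121 mm in the balance's frame. Nothing stands within 50 mm of the fin outside the door; the glass roof inboard of it is 220 mm high
- right_fin (a point): a blue plastic fin on the right glass door: a block 12 mm along the balance's x, standing 40 mm out from the glass to the balance's right (from 101 to 141 mm off its centre line), from 160 to 235 mm above the bench. This point is the fin's centre (197.5 mm above the bench). With the door shut it lies at x = 0, y = -121 mm in the balance's frame. Nothing stands within 50 mm of the fin outside the door; the glass roof inboard of it is 220 mm high
- tare (a joint): travel of the green tare key in m: 0 = up, 0.006 = fully down (about 4 N); it springs back
- tare_top (a point): centre of the top of the tare key (green) on the keypad at the front of the balance: a round push button of 28 mm diameter in a grey housing, facing up; in the balance's frame it lies at x = -117 mm, y = +40 mm
- power (a joint): travel of the red power key in m: 0 = up, 0.006 = fully down (about 4 N); it springs back
- power_top (a point): centre of the top of the power key (red) on the keypad at the front of the balance: a round push button of 28 mm diameter in a grey housing, facing up; in the balance's frame it lies at x = -117 mm, y = -40 mm
- beaker_mid (a point): centre (half-way up) of the small white beaker, 48 mm diameter, 60 mm high, that stands on the pan inside the shield; not to be moved
- jar_mid (a point): centre (half-way up) of an amber jar with black cap, 52 mm diameter, 85 mm high, on the bench beside the balance, on either side; not to be moved
- weight_mid (a point): centre (half-way up) of a steel 500 g weight with a knob, 38 mm diameter, 66 mm high, on the bench on the other side of the balance; not to be moved

How it is judged:
On the way, in this order (a step that is already met when the one before it is completed fails the run):
1. both glass doors are shut (value of joint each of door_left, door_right below 0.005 m and value of joint tare below 0.002 m), for 0.2 s.
2. the tare key is pressed down with the doors shut (value of joint each of door_left, door_right below 0.005 m and value of joint tare above 0.004 m), for 0.05 s.
At the end, for the whole second after the job is handed in: Both doors are shut to within 5 mm, the tare key has been pressed (over 4 mm) and is up again, the power key is up, and the beaker, jar and weight are within 20 mm of where they stood (value of joint each of door_left, door_right below 0.005 m and value of joint each of tare, power below 0.0015 m and distance of each of beaker_mid, jar_mid, weight_mid from where it was at the start of the episode below 0.02 m); the robot touches nothing.
It fails at once if the tare key is pressed while a door is open (value of joint tare above 0.003 m and value of joint any of door_left, door_right above 0.007 m).
It fails at once if the power key is pressed (value of joint power above 0.003 m).
It fails at once if the robot bears on the balance with more than 40 N (contact force between any of the arm, the fingers and balance above 40 N).
It fails at once if the beaker, the jar or the weight is moved or lifted by more than 20 mm (distance of any of beaker_mid, jar_mid, weight_mid from where it was at the start of the episode above 0.02 m).
It also fails if it takes over 61 s, if anything falls off the work surface, if the arm or the gripper's body presses on something with over 40 N, if the wrist force passes 120 N, or if a joint passes its speed limit or range.

## Working session

There is one attempt and no reset: what is moved stays moved. The work goes in short steps, each a Python script; the robot and the scene stay as the last script left them, time stands still between calls to the robot, and variables do not carry over. Pictures are saved under pics/ and viewed, at most 10 in all, crops included, and the job is handed in when it is done.

```bash
mkdir -p pics
python3 - <<'E'
from rig import manip
import cv2,pickle,numpy as np
d={}
for n in("scene","top"):
    c=manip.camera(n); d[n]=c
    cv2.imwrite(f"pics/{n}0.png",c["image"][:,:,::-1])
    print(n,c["fx"],c["k1"],np.round(c["cam_to_world"],3).tolist())
pickle.dump(d,open("cams.pkl","wb"))
print(manip.get_ee_rot(),manip.get_time())
E
```

```text
scene 429.7479776015466 -0.08705443594325975 [[-0.992, 0.093, -0.084, 0.609], [0.124, 0.82, -0.558, 0.434], [0.017, -0.564, -0.826, 0.805], [0.0, 0.0, 0.0, 1.0]]
top 496.6783241531059 0.054137703082859756 [[-0.017, -0.988, 0.151, 0.375], [-1.0, 0.017, 0.001, 0.0], [-0.004, -0.151, -0.989, 1.206], [0.0, 0.0, 0.0, 1.0]]
[-6.32993228e-01 -3.07682978e+00  2.13969714e-03] 0.1
```

View pics/top0.png

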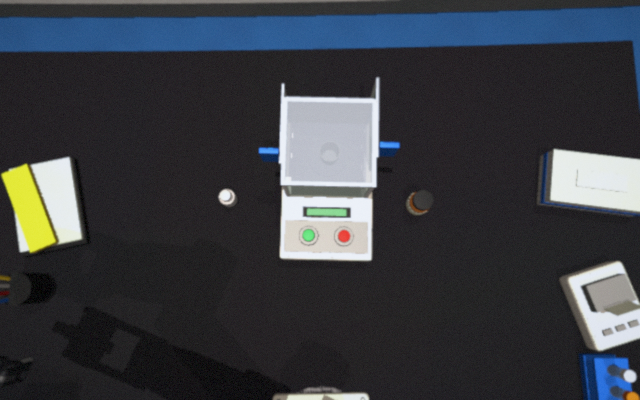

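View pics/scene0.png

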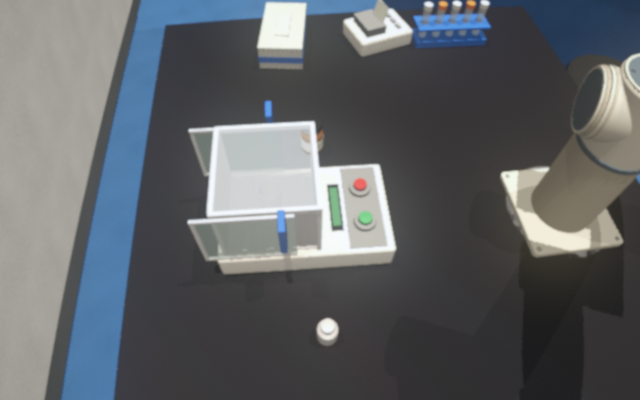

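The top view shows green at (308,236), red at (344,236), the left fin at (268,152), the right fin at (390,146), the weight at (227,198) and the jar at (420,203). The scene view shows the same layout, with green at (365,218), red at (360,185), the left fin at (282,230) and the right fin at (268,108).

```bash
cat > h.py <<'E'
import numpy as np,cv2
def ray(c,uv):
    K=np.array([[c["fx"],0,c["cx"]],[0,c["fy"],c["cy"]],[0,0,1]])
    p=cv2.undistortPoints(np.array([[uv]],float),K,np.array([c["k1"],0,0,0.]))[0,0]
    T=np.array(c["cam_to_world"]); return T[:3,3],T[:3,:3]@np.array([p[0],p[1],1])
def plane(c,uv,z):
    o,d=ray(c,uv); return o+d*(z-o[2])/d[2]
def tri(a,b):
    A=np.zeros((3,3));B=np.zeros(3)
    for o,d in(a,b):
        d=d/np.linalg.norm(d);P=np.eye(3)-np.outer(d,d);A+=P;B+=P@o
    return np.linalg.solve(A,B)
def blobs(c,col,near,r=14):
    h=cv2.cvtColor(c["image"],cv2.COLOR_RGB2HSV);H,S,V=h[...,0].astype(int),h[...,1],h[...,2]
    m={"g":(abs(H-60)<20),"r":((H<10)|(H>170)),"b":(abs(H-110)<15)}[col]&(S>110)&(V>60)
    y,x=np.nonzero(m);k=np.hypot(x-near[0],y-near[1])<r;return x[k],y[k]
E
python3 - <<'E'
import pickle;from h import *
d=pickle.load(open("cams.pkl","rb"));t,s=d["top"],d["scene"]
cen=lambda c,k,n,r=14:(lambda b:(b[0].mean(),b[1].mean()))(blobs(c,k,n,r))
P={}
for k,a,b in(("g",(308,236),(365,218)),("r",(344,236),(360,185))):
    ua,ub=cen(t,k,a,12),cen(s,k,b,12);P[k]=tri(ray(t,ua),ray(s,ub));print(k,ua,ub,P[k],plane(t,ua,.08),plane(s,ub,.08))
for n,a in(("L",(268,152)),("R",(390,146))):
    x,y=blobs(t,"b",a,18);print(n,x.min(),x.max(),y.min(),y.max(),x.mean(),y.mean())
    print(plane(t,(x.mean(),y.mean()),.235))
    P[n]=plane(t,(x.mean(),y.mean()),.235)
# yaw from white base front corners on z=.07 too
for z in(.07,.08,.085):
    g,r=[plane(t,cen(t,k,a,12),z) for k,a in(("g",(308,236)),("r",(344,236)))]
    v=g-r;print(z,g,r,np.hypot(*v[:2]),np.arctan2(v[1],v[0])-np.pi/2)
v=P["L"]-P["R"];print("fins",np.hypot(*v[:2]))
from scipy.spatial.transform import Rotation as R
from rig import manip
print(R.from_rotvec(manip.get_ee_rot()).as_matrix().round(3))
E
```

```text
g (np.float64(308.1684210526316), np.float64(234.90526315789472)) (np.float64(nan), np.float64(nan)) [nan nan nan] [0.46349527 0.02240232 0.08      ] [nan nan nan]
r (np.float64(343.6936936936937), np.float64(235.65765765765767)) (np.float64(359.6470588235294), np.float64(183.90196078431373)) [ 0.46010893 -0.05781255  0.08875802] [ 0.4604078  -0.05810196  0.08      ] [ 0.45865014 -0.06401389  0.08      ]
L 258 278 147 161 268.5698924731183 153.51612903225808
[0.61594425 0.09639534 0.235     ]
R 379 400 141 156 388.7108013937282 147.62369337979095
[ 0.62366388 -0.14469621  0.235     ]
0.07 [0.46428393 0.02259817 0.07      ] [ 0.46116905 -0.05862076  0.07      ] 0.08127864492318623 -0.03833287967971866
0.08 [0.46349527 0.02240232 0.08      ] [ 0.4604078  -0.05810196  0.08      ] 0.08056346522972764 -0.03833287967971799
0.085 [0.46310094 0.02230439 0.085     ] [ 0.46002717 -0.05784256  0.085     ] 0.08020587538299837 -0.038332879679718435
fins 0.2412151073597492
[[-0.919  0.395 -0.001]
 [ 0.395  0.919 -0.001]
 [ 0.    -0.001 -1.   ]]<stdin>:3: RuntimeWarning: Mean of empty slice.
  ret = ret.dtype.type(ret / rcount)
```

Run:
```python
import cv2
a=cv2.imread("pics/top0.png")[70:270,240:440];cv2.imwrite("pics/crop0.png",cv2.resize(a,(600,600),interpolation=cv2.INTER_NEAREST))
```

```text
(no output)
```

View pics/crop0.png

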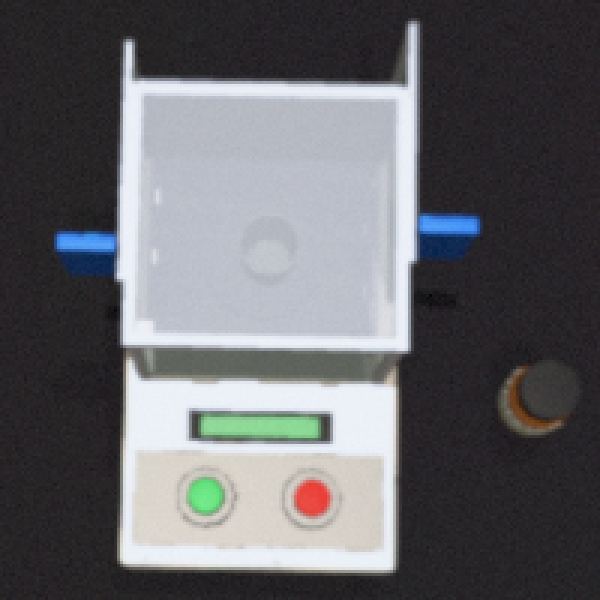

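The crop shows the bright fin tops at about (268.7,150.7) and (389.7,145), with door openings of about 38 and 55 mm and a yaw of about -0.038. The red key triangulates to z of about 0.088. Next I'll shut the left door.

```bash
cat >> h.py <<'E'
from scipy.spatial.transform import Rotation as Ro
from rig import manip
YAW=-0.038; O=np.array([0.5785,-0.0222]); c_,s_=np.cos(YAW),np.sin(YAW)
X=np.array([c_,s_,0]);Y=np.array([-s_,c_,0])
ORI=Ro.from_matrix(np.c_[-X,Y,[0,0,-1]]).as_rotvec()
def W(x,y,z): return np.r_[O,0]+x*X+y*Y+np.r_[0,0,z]
def bal(): 
    p=manip.get_position()-np.r_[O,0]; return np.array([p@X,p@Y,p[2]])
def F(): 
    f=np.array(manip.get_contact_force()); return np.array([f@X,f@Y,f[2]])
def push(y,x0,open_,z=.215):
    """shut a door: start behind the fin at x0, push to its stop"""
    b=F();x=x0
    while x>0:
        st=.004 if x>.028 else .001
        x-=st;manip.servo_line(W(x,y,z),ORI,rate=.04);f=(F()-b)
        print(round(x,4),bal().round(4),f.round(2))
        if abs(f[0])>(6 if x<.03 else 10) or abs(f[2])>8: break
    return x
E
python3 - <<'E'
from h import *
manip.command_gripper(0.0)
manip.move_to(W(.078,.130,.33),ORI);print(manip.get_time(),F())
b=F();manip.servo_line(W(.078,.130,.215),ORI,rate=.12);print(bal(),F()-b)
push(.130,.078,.038);print(manip.get_time())
E
```

```text
3.1167 [0.17801902 0.2209073  0.00747983]
[0.07857694 0.13013173 0.21591476] [-0.14073815 -1.08534005  0.86600066]
0.074 [0.0739 0.13   0.2157] [-0.53  1.19 -1.84]
0.07 [0.0698 0.13   0.2151] [ 0.86  0.62 -1.88]
0.066 [0.0657 0.13   0.2149] [-0.37  0.36 -0.74]
0.062 [0.0617 0.13   0.215 ] [ 0.51  0.98 -1.02]
0.058 [0.0578 0.13   0.215 ] [0.18 1.59 0.03]
0.054 [0.0537 0.13   0.215 ] [ 0.04 -0.02 -1.23]
0.05 [0.0497 0.13   0.215 ] [ 0.12  0.4  -0.44]
0.046 [0.0457 0.13   0.215 ] [ 0.72  1.05 -1.74]
0.042 [0.0417 0.13   0.215 ] [ 0.15  0.59 -1.08]
0.038 [0.0377 0.13   0.215 ] [ 0.47  0.84 -1.  ]
0.034 [0.0337 0.13   0.215 ] [ 0.41 -0.15 -0.41]
0.03 [0.0297 0.13   0.215 ] [-0.24  0.72 -0.86]
0.026 [0.0256 0.13   0.215 ] [ 0.67  0.64 -0.68]
0.025 [0.025 0.13  0.215] [ 1.34  1.13 -0.73]
0.024 [0.024 0.13  0.215] [ 1.26  0.92 -2.16]
0.023 [0.0229 0.13   0.215 ] [ 1.52  0.69 -1.17]
0.022 [0.0219 0.13   0.215 ] [ 0.35  0.69 -1.2 ]
0.021 [0.0209 0.13   0.215 ] [ 1.42  0.5  -0.53]
0.02 [0.0202 0.13   0.2151] [ 2.56  0.26 -1.78]
0.019 [0.0195 0.13   0.2153] [ 4.14  1.24 -0.05]
0.018 [0.0194 0.13   0.2155] [ 6.7   0.18 -1.41]
9.475
```

Run:
```python
from h import *
manip.servo_line(W(.030,.130,.215),ORI,rate=.08)
manip.servo_line(W(.040,.130,.31),ORI,rate=.15)
manip.servo_line(W(.096,-.130,.31),ORI,rate=.2)
manip.servo_line(W(.096,-.130,.215),ORI,rate=.12);print(bal(),F())
push(-.130,.096,.055);print(manip.get_time())
manip.servo_line(W(.030,-.130,.215),ORI,rate=.08)
manip.servo_line(W(.040,-.130,.31),ORI,rate=.15)
manip.servo_line(W(-.117,.040,.31),ORI,rate=.2)
manip.servo_line(W(-.117,.040,.15),ORI,rate=.15)
w=manip.camera("wrist");cv2.imwrite("pics/w1.png",w["image"][:,:,::-1])
a=manip.camera("scene")["image"][80:300,180:420,::-1];cv2.imwrite("pics/s1.png",cv2.resize(a,None,fx=2.5,fy=2.5))
print(manip.get_time(),bal())
```

```text
[ 0.09657556 -0.13007068  0.21583859] [-0.12892191 -0.1718886   0.17240645]
0.092 [ 0.092  -0.1301  0.2158] [ 0.33 -0.46 -0.69]
0.088 [ 0.0878 -0.13    0.2152] [0.43 0.44 0.35]
0.084 [ 0.0837 -0.13    0.215 ] [-0.63  0.3  -0.7 ]
0.08 [ 0.0797 -0.13    0.215 ] [ 0.16  0.82 -0.33]
0.076 [ 0.0758 -0.13    0.215 ] [-1.08 -0.19  0.4 ]
0.072 [ 0.0717 -0.13    0.215 ] [0.62 0.74 0.08]
0.068 [ 0.0677 -0.13    0.215 ] [ 0.73  0.52 -0.56]
0.064 [ 0.0636 -0.13    0.215 ] [-0.69 -0.19 -0.13]
0.06 [ 0.0597 -0.13    0.215 ] [ 0.11  0.63 -0.27]
0.056 [ 0.0557 -0.13    0.215 ] [ 0.51 -0.24 -0.37]
0.052 [ 0.0516 -0.13    0.215 ] [ 0.15 -0.3   0.37]
0.048 [ 0.0477 -0.13    0.215 ] [ 0.6   0.37 -0.65]
0.044 [ 0.0437 -0.13    0.215 ] [0.83 0.31 0.31]
0.04 [ 0.0397 -0.13    0.215 ] [ 0.31  0.41 -0.46]
0.036 [ 0.0357 -0.13    0.215 ] [-0.1   0.29 -0.2 ]
0.032 [ 0.0317 -0.13    0.215 ] [ 0.18 -0.26  0.18]
0.028 [ 0.0277 -0.13    0.215 ] [-0.73  1.06 -0.64]
0.027 [ 0.027 -0.13   0.215] [ 0.59  0.35 -0.21]
0.026 [ 0.026 -0.13   0.215] [ 0.94 -0.1   0.57]
0.025 [ 0.0249 -0.13    0.215 ] [1.   0.43 1.57]
0.024 [ 0.0239 -0.13    0.215 ] [ 1.61 -0.27 -0.25]
0.023 [ 0.0229 -0.13    0.215 ] [ 0.79  0.53 -0.02]
0.022 [ 0.0219 -0.13    0.215 ] [ 0.92  0.42 -0.02]
0.021 [ 0.0209 -0.13    0.215 ] [ 1.52  0.2  -0.61]
0.02 [ 0.02  -0.13   0.215] [ 1.6  -0.39 -0.35]
0.019 [ 0.019  -0.1301  0.2152] [1.63 0.64 1.41]
0.018 [ 0.019  -0.1301  0.2154] [ 5.3  -0.32 -0.49]
0.017 [ 0.0189 -0.1302  0.2156] [ 9.8   0.6  -0.78]
19.9833
23.7083 [-0.11638673  0.04003042  0.15078808]
```

View pics/s1.png

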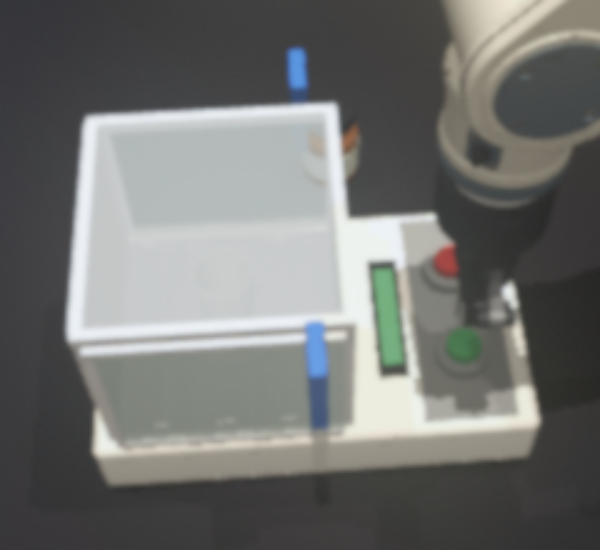

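View pics/w1.png

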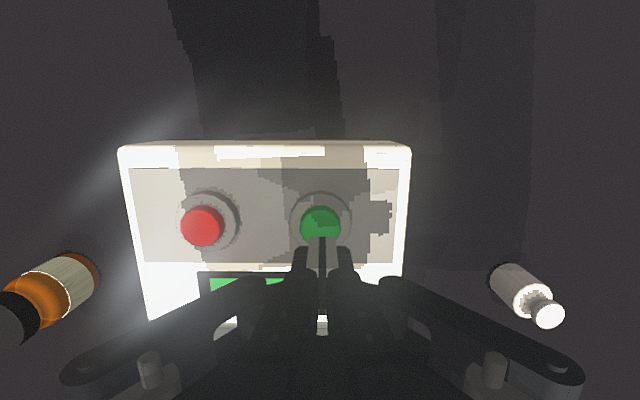

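The scene picture shows both doors flush with the shield and the fins level with each other near its front. The wrist picture shows the green key at (320,225), centred on the fingers laterally and standing proud of its housing. I'll check its x from the wrist view and then press.

Run:
```python
from h import *
p=manip.get_position();T=np.eye(4);T[:3,:3]=Ro.from_rotvec(manip.get_ee_rot()).as_matrix();T[:3,3]=p
w=dict(manip.camera("wrist"));w["cam_to_world"]=T@np.array(w["mount"])
x,y=blobs(w,"g",(320,222),26);uv=((x.min()+x.max())/2,(y.min()+y.max())/2)
q=plane(w,uv,.088)-np.r_[O,0];gx,gy=q@X,q@Y;print(uv,y.min(),y.max(),gx,gy)
gx=np.clip(gx,-.123,-.111);gy=np.clip(gy,.034,.046)
manip.servo_line(W(gx,gy,.125),ORI,rate=.1);b=F();z=.125
while z>.085:
    z-=.001;manip.servo_line(W(gx,gy,z),ORI,rate=.03);f=F()-b
    print(round(z,3),bal().round(4),f.round(2))
    if f[2]>9 or np.hypot(f[0],f[1])>8: break
manip.hold(.15)
manip.servo_line(W(gx,gy,.2),ORI,rate=.1)
manip.servo_line(W(gx-.03,gy,.32),ORI,rate=.15)
print(manip.get_time(),F())
a=manip.camera("top")["image"][70:270,240:440,::-1];cv2.imwrite("pics/t2.png",cv2.resize(a,(600,600)))
```

```text
(np.float64(319.5), np.float64(225.5)) 210 241 -0.11734087412350182 0.037827657744517976
0.124 [-0.1171  0.0379  0.1244] [0.6  0.66 0.44]
0.123 [-0.1173  0.0378  0.1231] [ 1.13 -0.24  0.66]
0.122 [-0.1174  0.0378  0.1219] [ 0.76 -0.84  0.91]
0.121 [-0.1174  0.0378  0.1209] [-0.14  0.9   0.29]
0.12 [-0.1174  0.0378  0.1199] [ 0.61 -0.53  0.65]
0.119 [-0.1174  0.0378  0.1189] [0.35 0.62 0.97]
0.118 [-0.1174  0.0378  0.1179] [ 0.67 -0.31  0.2 ]
0.117 [-0.1174  0.0378  0.1169] [-0.01 -0.78  0.57]
0.116 [-0.1174  0.0378  0.1159] [0.63 0.8  1.17]
0.115 [-0.1174  0.0378  0.1149] [1.34 0.6  1.12]
0.114 [-0.1172  0.0378  0.114 ] [1.2  0.14 1.79]
0.113 [-0.1172  0.0378  0.113 ] [ 1.19 -0.26  1.63]
0.112 [-0.1172  0.0378  0.112 ] [ 0.45 -0.66  2.99]
0.111 [-0.1172  0.0378  0.111 ] [ 1.47 -0.49  2.57]
0.11 [-0.1172  0.0378  0.11  ] [ 0.38 -0.48  3.47]
0.109 [-0.1172  0.0378  0.109 ] [ 1.05 -1.44  3.51]
0.108 [-0.1172  0.0378  0.1081] [2.02 0.27 5.42]
0.107 [-0.1172  0.0378  0.1078] [-1.76  0.03 16.22]
30.8667 [-0.47866493 -0.47491632 -0.37302142]
```

View pics/t2.png

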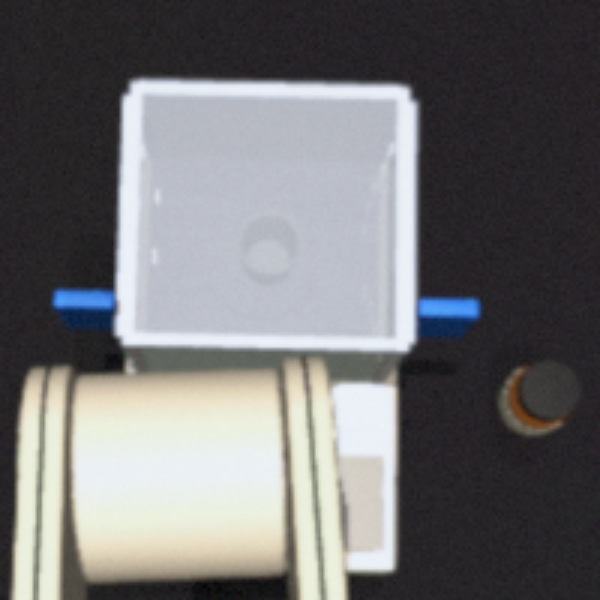

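The picture shows the fins level along the balance's axis at (85,299) and (449,307) in the crop, the doors flush with the shield, and the jar and beaker unmoved. The tare force rose like a spring over about 7 mm and then hit a hard stop, so the key went right down. The arm is clear.

```bash
python3 -c "
from rig import manip
manip.hold(.3);print(manip.sign_off())"
```

```text
the job is handed in; nothing more can be done
None
```

I pushed both doors shut, then pressed the tare key to its stop and released it, and handed the job in at about 31 s; no verdict came back, and I didn't re-check the weight or the keys by camera afterwards.

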